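# Turn a rinsed spot plate over on the draining rack

### The job

Turn the rinsed spot plate over to drain: lean it on the wire slope of the draining rack, in the free bay beside the upturned beaker, wells facing out and one short end standing on the tray's ribs at the foot of the wires. Then tip its upper end over, so that it comes down off the slope and ends flat on the ribs inside the tray, wells down, in that same bay. Leave the upturned beaker, the dropper bottle and the reel of indicator paper where they are.

Things in the scene. Friction and masses are not known exactly. Their poses are not given: they have to be found in the camera images.
- plate_center (a point): Centre (half-way up) of the loose spot plate: rigid white melamine block, 124 x 62 x 14 mm, about 0.16 kg, one broad face with eight black wells, the other plain. Axes: x along its length, y across, z out of the well face. Starts flat on the bench, wells up; both ends alike. Standing on an end it is just stable: it goes over once pushed about 7 degrees past upright.
- drainer: Stainless draining rack, fixed: drip tray 250 mm (x) by 270 mm (y), rim top 24 mm above the bench, inside it ribs along x, 20 mm apart, tops 11 mm above the bench. Origin: centre of the underside, on the bench; z up. Clear ribbed floor from x = -122 to +60 mm, the wire slope from there towards +x. The free bay is the y > 0 half; an upturned beaker stands in the y < 0 half.
- slope_foot (a point): Foot of the wire slope, on the rib tops (11 mm above the bench), in the middle of the free bay: x = +60, y = +45 mm of the rack; axes as the rack's. From here 5 mm wires, 24 mm apart over the rack's width, climb towards +x at 60 degrees from the horizontal, for 80 mm along the slope; their front faces -x and up.
- drain_beaker_center (a point): Centre (half-way up) of the small glass beaker draining upside down on the ribs, 52 mm diameter, 70 mm high, loose: leave it where it stands.
- dropper_center (a point): Centre (half-way up) of the amber dropper bottle, 34 mm diameter, 94 mm high, standing on the bench near the spot plate, loose: leave it.
- ph_reel: Clear round reel of indicator paper lying on the bench near the spot plate, 60 mm diameter, 14 mm high, loose; origin at the centre of its underside.
- slope_top (a point): Upper end of the wires' front face in the middle of the free bay, 80 mm above the bench, at x = +100 mm of the rack; axes as the rack's. A plate stood on end at the foot sticks out about 44 mm along the slope beyond it. Behind the wires a cross bar lies within 12 mm of their front, nowhere higher than their tips; side struts stand at y = +/-124 mm; else the space behind is free.

How it is judged:
By the outcome, as a careful person would: the job done as asked, in the order asked, and still so for the second after the job is handed in, with the robot touching nothing.
It also fails if it takes over 48 s, if anything falls off the work surface, if the arm or the gripper's body presses on something with over 40 N, if the wrist force passes 120 N, or if a joint passes its speed limit or range.

### The arm

A 7-joint arm with a two-finger parallel gripper is mounted at the origin on the work surface. World frame = base frame: x ahead of the robot, y to its left, z up, the work surface at z = 0. Lengths are in m, angles in degrees, forces in N, time in s.
With the tool pointing down it reaches from about 0.425 to 0.95 m from the base axis. Payload 4.7 kg.
Tool frame: the origin (TCP) lies between the finger pads; the fingertips stand 8 mm ahead of it and the grasp point (between the pads) lies 11 mm behind it (r.tips_ahead is the distance from the TCP to the fingertips, in m); x points along the fingers, y is the direction in which the jaws open and shut, and the axes are right-handed (so a half turn about x gives the same grasp; the last joint's range is limited). The gripper opens to 85 mm and grips with 20 to 120 N. Pads are 22 mm wide; open, the fingers measure 114 mm over their backs; the gripper's body (76 mm by 85 mm) begins 54 mm behind the grasp point. The pads swing forward as they close: fully open they stand 13 mm farther back than shut.
Start: joints at [72.599, 26.849, -2.785, 87.806, 1.381, 65.374, -4.715], TCP at [0.183, -0.65, 0.239] pointing down, gripper open.
Joint ranges: [-148.3, 148.3], [-19.14, 114.17], [-79.39, 73.82], [5.75, 140.21], [-59.74, 239.74], [12.07, 113.84], [-152.46, 152.46]. Speed limits (degrees/s): [147.25, 147.25, 180, 180, 180, 180, 180].

### API

Orientations are given as a 3x3 rotation matrix whose columns are the frame's x, y, z axes.
In Python, from station import monitor, cams, r gives the robot as it stands.
- The arm moves only by the tool servo_tool, never from a script. Its argument "motion" is a list of rows, each an object with "dp": the shift along the tool's x, y, z normalised to -1 to 1, where 1 is 0.4 m, a list of three; "delta_rot": the turn, a rotation vector about the tool's x, y, z normalised to -1 to 1, where 1 is 180 degrees, a list of three. In form: [{"dp": [tx, ty, tz], "delta_rot": [wx, wy, wz]}, ...]. A call has 1 to 8 rows; each row is the pose to reach, as a shift and turn from the pose commanded when the call began, along the tool's axes at that moment, turning the shorter way round; what a row does not reach only later rows make up. A row lasts 1/12 s, in which the tool goes at most 41.7 mm and 7.16 degrees, less where a joint would pass 70% of its speed; a pose out of reach is approached as far as the arm can. A call with a number of a shift or a turn outside -1 to 1 is refused whole. A call with a gripper value outside its range is refused whole. "grip" is the closure, from -1 (fully open) to 1 (shut), so that 0 is half open, set as the call begins (left out, the last holds). The fingers move at their own pace and stop on an object; the grip force is fixed at half the most. Time passes only in rows, so rows that repeat a pose let the fingers close. It gives the time, the measured TCP pose, the force and the opening at its end, in the units of the state.
- monitor.observe(): the state, without advancing time (a new reading comes with each control period).
- cams.snapshot(name): name is "scene" or "top" or "wrist"; returns a dict with "img" (480x640x3 uint8, red, green, blue), "camera_matrix" (3x3 intrinsics, pixels), "k1" (the pictures are not rectified: a ray, as slopes to the right and down, at radius r is drawn at 1 + k1 r^2 times it, then the intrinsics apply), "rvec" (rotation vector, rad) and "tvec" (3), from world to camera coordinates, as OpenCV has them. Camera axes: x right, y down, z forward; pixel columns grow to the right and rows downward; lengths in m; the calibration is good to about 2 mm. A picture is of the moment at which its call begins. There is no depth.
- r.close_job(): hands the job in, once; it reports no verdict.
The state is a dict: "time_s": time; "q": joint angles; "qd": joint speeds; "joint_torque": joint torques, N m; "tool_pos": TCP position; "tool_rot": TCP orientation; "contact_force": force on the tool from outside, world axes, zero at the start; "torque": the same for the moment, N m; "gripper_width": opening from 0.0 (shut) to 1.0 (fully open).
Only numpy, scipy, OpenCV 4.12 (cv2) and the standard library are available. Lean on these libraries where they do the work, as an engineer would, in place of code of your own. Each camera call takes 0.05 s, during which the arm holds its last target. There are 200 camera calls.

## Working session

There is one attempt and no reset: what is moved stays moved. The work goes in short steps, Python scripts to look and compute and a tool call to move; the robot and the scene stay as the last step left them, time stands still between calls to the robot, and variables do not carry over. Pictures are saved under pics/ and viewed, about 8 in all and at most 12, crops included, and the job is handed in when it is done.

Besides the shell and the picture viewer there is one more tool, called after "Request:" as name(argument=value, ...), one argument or row to a line, values as JSON. servo_tool: Moves the arm, as the interface text tells. Scaled input: -1 to 1 covers 0.4 m each way for a shift and 180 degrees each way for a turn. Its arguments: {"type":"object","properties":{"motion":{"type":"array"},"grip":{"type":"number"}},"required":["motion"]}

```bash
ls; mkdir -p pics; cat > h.py <<'E'
import numpy as np, cv2
from station import monitor, cams, r
def snap(n,f=None):
    s=cams.snapshot(n)
    if f: cv2.imwrite('pics/'+f,s['img'][:,:,::-1])
    return s
def ray(s,px):
    K=np.array(s['camera_matrix']);px=np.atleast_2d(px).astype(float)
    d=(px-K[:2,2])/[K[0,0],K[1,1]]; u=d.copy()
    for _ in range(30): u=d/(1+s['k1']*(u**2).sum(1,keepdims=True))
    R=cv2.Rodrigues(np.array(s['rvec'],float))[0];t=np.array(s['tvec'],float).ravel()
    return -R.T@t,(np.c_[u,np.ones(len(u))])@R
def onplane(s,px,z):
    c,d=ray(s,px); return c+d*((z-c[2])/d[:,2:])
def proj(s,P):
    R=cv2.Rodrigues(np.array(s['rvec'],float))[0];t=np.array(s['tvec'],float).ravel()
    p=np.atleast_2d(P)@R.T+t;u=p[:,:2]/p[:,2:];u=u*(1+s['k1']*(u**2).sum(1,keepdims=True))
    K=np.array(s['camera_matrix']);return u*[K[0,0],K[1,1]]+K[:2,2]
E
python3 - <<'E'
from h import *
a=snap('top','top.png');b=snap('scene','scene.png')
for s in(a,b): print(ray(s,[[320,240]]),s['k1'],s['camera_matrix'][0][0])
print(monitor.observe())
E
```

```text
pics
(array([0.31089213, 0.02706085, 1.34895335]), array([[ 0.12306135, -0.00627741, -0.99239896]])) 0.05395311319203593 602.5334736057424
(array([1.08267726, 0.20786897, 0.93875386]), array([[-0.55992881, -0.17953079, -0.80888064]])) -0.013636351506680562 523.9438781017348
{'time_s': 0.1, 'q': array([72.59930142, 26.89377352, -2.78547565, 87.86687705,  1.38149714,
       65.37511007, -4.71612962]), 'qd': array([-0.06957672,  0.00647012,  0.08152318, -0.25887901, -0.10118469,
       -0.00389167,  0.04821831]), 'joint_torque': array([ 1.63017070e-03, -5.11514390e+01, -4.71887214e-02, -2.38390660e+01,
        1.06603917e-02,  4.34628571e-03,  1.31332564e-05]), 'tool_pos': array([ 0.18304804, -0.64917593,  0.23835362]), 'tool_rot': array([[-5.44746487e-04,  2.71392206e-01, -9.62468687e-01],
       [ 1.69811804e-03, -9.62467191e-01, -2.71392745e-01],
       [-9.99998410e-01, -1.78222568e-03,  6.34446217e-05]]), 'contact_force': array([ 0.64694333,  0.27449646, -0.5571436 ]), 'torque': array([ 0.02390748, -0.01292848, -0.03328843]), 'gripper_width': 1.0006256662660742}
```

View pics/top.png

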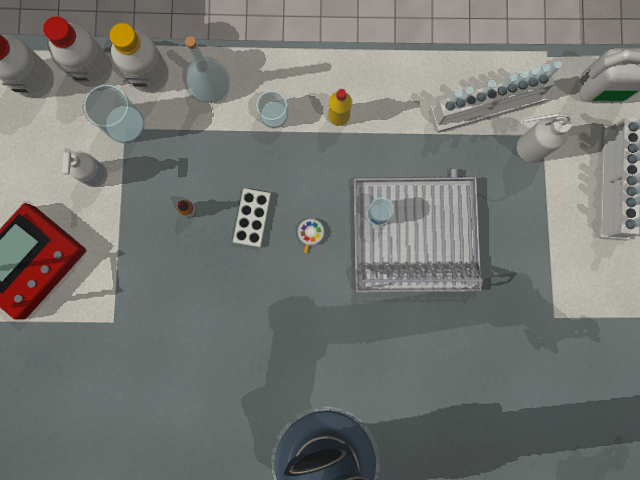

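View pics/scene.png

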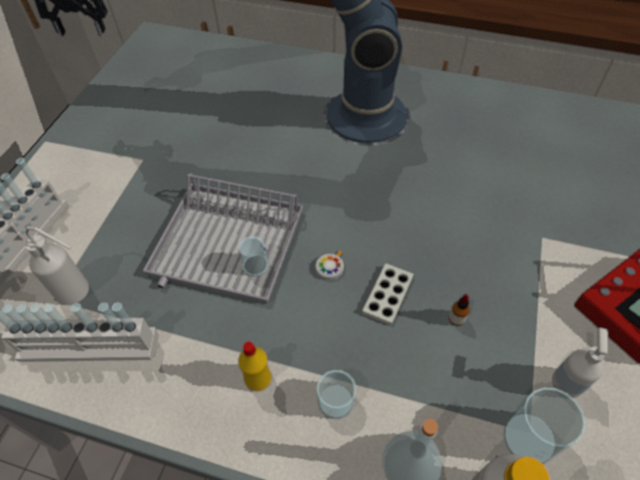

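The top view shows the plate at about (252,217), dropper at (185,208), reel at (311,232) and rack at x 353–481, y 178–291. The wires are on the robot side at y≈270, and the beaker is at (380,210) in the left half. So rack +x points to the robot (world −x) and the free bay is the right half (world −y).

```bash
cat > m.py <<'E'
from h import *
a=snap('top');b=snap('scene')
out={}
for n,s,box in(('top',a,(225,180,280,255)),('scene',b,(355,255,420,330))):
    im=s['img'];x0,y0,x1,y1=box;sub=im[y0:y1,x0:x1].astype(int)
    m=(sub.min(2)>150).astype(np.uint8)
    m=cv2.morphologyEx(m,cv2.MORPH_CLOSE,np.ones((9,9)))
    c=max(cv2.findContours(m,0,2)[0],key=cv2.contourArea);q=cv2.boxPoints(cv2.minAreaRect(c))+[x0,y0]
    P=onplane(s,q,.014 if n=='top' else .014)
    print(n,q.round(1).tolist(),P.mean(0).round(4)); e=np.diff(np.r_[P,P[:1]],axis=0);print(np.linalg.norm(e,axis=1).round(4),np.degrees(np.arctan2(e[:,1],e[:,0])).round(1))
# rim corners top by hand
for n,s,q in(('top',a,[[354,178],[479,178],[481,291],[355,291]]),('scene',b,[[190,176],[302,195],[269,300],[146,271]])):
    P=onplane(s,q,.024);print(n,P.round(3).tolist(),np.linalg.norm(np.diff(np.r_[P,P[:1]],axis=0),axis=1).round(3))
print('beaker',onplane(a,[[379,211]],.081),onplane(b,[[253,246]],.081),'reel',onplane(a,[[311,232]],.014),onplane(b,[[330,266]],.01),'dropper',onplane(a,[[186,207]],.094),onplane(b,[[463,298]],.094))
v=np.hstack([cv2.resize(a['img'][165:300,345:490],None,fx=3,fy=3,interpolation=2),cv2.resize(b['img'][165:300,140:265+45][:, :121],None,fx=3,fy=3,interpolation=2)])
cv2.imwrite('pics/rack.png',v[:,:,::-1]);print(v.shape)
E
python3 m.py
```

```text
top [[232.3, 241.3], [243.1, 187.6], [269.8, 193.0], [259.1, 246.6]] [0.526  0.1738 0.014 ]
[0.1238 0.0615 0.1237 0.0608] [  -9.4 -100.5  170.3   79.5]
scene [[363.2, 309.8], [384.6, 261.7], [412.3, 274.0], [391.0, 322.1]] [0.5276 0.1725 0.014 ]
[0.125  0.0637 0.1227 0.0598] [ 172.7   77.1   -9.1 -101. ]
top [[0.617, -0.056, 0.024], [0.621, -0.335, 0.024], [0.369, -0.335, 0.024], [0.364, -0.06, 0.024]] [0.279 0.252 0.275 0.253]
scene [[0.355, -0.346, 0.024], [0.338, -0.072, 0.024], [0.619, -0.051, 0.024], [0.626, -0.32, 0.024]] [0.275 0.282 0.27  0.273]
beaker [[ 0.53244989 -0.10584512  0.081     ]] [[ 0.5404014  -0.10775167  0.081     ]] reel [[0.49413472 0.03900929 0.014     ]] [[0.49906288 0.04151622 0.01      ]] dropper [[0.53205335 0.30240898 0.094     ]] [[0.55172621 0.31130114 0.094     ]]
(405, 798, 3)
```

View pics/rack.png

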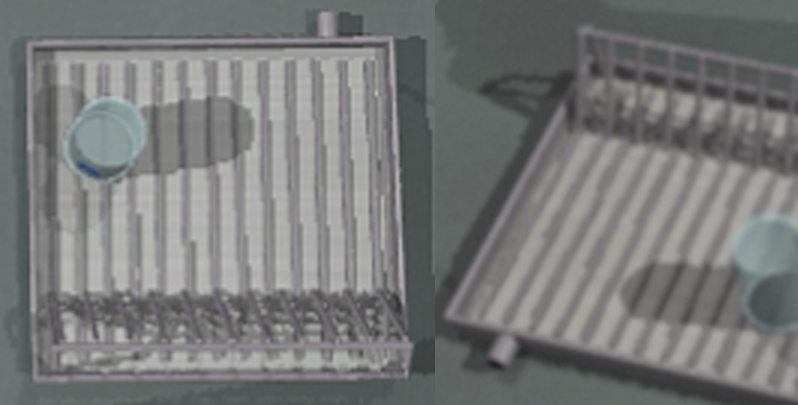

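Both views agree: plate centre is about (0.527, 0.173) with its length at −9.5°, and sides of 124×61 mm. Rack centre is about (0.493, −0.194), yaw about 181°, and the rim measures 252×272 mm. I plan to grip the plate's near end with the tool tilted outward, pitch it to 60° and lean it on the wires.

```bash
cat > t.py <<'E'
import sys
from h import *
from scipy.spatial.transform import Rotation as Ro
def tgt(x,y,z,a,yh):
    o=monitor.observe();R=np.array(o['tool_rot']);p=np.array(o['tool_pos'])
    yh,a=np.radians([yh,a]);Y=np.array([np.cos(yh),np.sin(yh),0]);e=np.array([-Y[1],Y[0],0])
    X=np.sin(a)*e-np.cos(a)*np.array([0,0,1]);T=np.c_[X,Y,np.cross(X,Y)]
    d=R.T@(np.array([x,y,z])-p);w=Ro.from_matrix(R.T@T).as_rotvec()
    print('t',round(o['time_s'],2),'p',p.round(4),'q',np.round(o['q']),'F',np.round(o['contact_force'],1),'w',round(o['gripper_width'],3))
    print('dp',(d/.4).round(4),'rot',(w/np.pi).round(4),'rows',round(max(np.linalg.norm(d)/.0417,np.degrees(np.linalg.norm(w))/7.16),1))
if __name__=='__main__': tgt(*map(float,sys.argv[1:]))
E
python3 t.py .42 -.40 .24 0 -80;python3 t.py .50 -.1 .24 20 -95; python3 -c "
from station import r;print(r.tips_ahead)"
```

```text
t 0.2 p [ 0.1831 -0.6493  0.2386] q [73. 27. -3. 88.  1. 65. -5.] F [ 1.  -0.1  0.2] w 0.998
dp [-0.0029 -0.4392 -0.7391] rot [0.0319 0.     0.0004] rows 8.2
t 0.2 p [ 0.1831 -0.6493  0.2386] q [73. 27. -3. 88.  1. 65. -5.] F [ 1.  -0.1  0.2] w 0.998
dp [-0.0021 -1.1068 -1.1352] rot [0.114  0.11   0.0205] rows 15.2
0.008
```

Request:
servo_tool(
  motion=[
    {"dp":[0,-0.44,-0.74],"delta_rot":[0.032,0,0]},
    {"dp":[0,-0.44,-0.74],"delta_rot":[0.032,0,0]},
    {"dp":[0,-0.44,-0.74],"delta_rot":[0.032,0,0]},
    {"dp":[0,-0.44,-0.74],"delta_rot":[0.032,0,0]},
    {"dp":[0,-0.44,-0.74],"delta_rot":[0.032,0,0]},
    {"dp":[0,-0.44,-0.74],"delta_rot":[0.032,0,0]},
    {"dp":[0,-0.44,-0.74],"delta_rot":[0.032,0,0]},
    {"dp":[0,-0.44,-0.74],"delta_rot":[0.032,0,0]},
  ],
  grip=-1,
)

```text
time_s: 0.87
tool_pos: [0.4137, -0.4063, 0.2394]
tool_rot: [[0.0, 0.173, -0.985], [-0.0, -0.985, -0.173], [-1.0, 0.0, -0.0]]
contact_force: [1.1, -0.5, -1.2]
gripper_width: 0.998
```

```bash
python3 t.py .51 -.1 .22 30 -95
```

```text
t 0.87 p [ 0.4137 -0.4063  0.2394] q [ 47.  18.  -8. 101.   3.  61. -43.] F [ 1.1 -0.5 -1.2] w 0.998
dp [ 0.0484 -0.7124 -0.3697] rot [0.0813 0.1657 0.0217] rows 7.7
```

Request:
servo_tool(
  motion=[
    {"dp":[0.048,-0.712,-0.37],"delta_rot":[0.081,0.166,0.022]},
    {"dp":[0.048,-0.712,-0.37],"delta_rot":[0.081,0.166,0.022]},
    {"dp":[0.048,-0.712,-0.37],"delta_rot":[0.081,0.166,0.022]},
    {"dp":[0.048,-0.712,-0.37],"delta_rot":[0.081,0.166,0.022]},
    {"dp":[0.048,-0.712,-0.37],"delta_rot":[0.081,0.166,0.022]},
    {"dp":[0.048,-0.712,-0.37],"delta_rot":[0.081,0.166,0.022]},
    {"dp":[0.048,-0.712,-0.37],"delta_rot":[0.081,0.166,0.022]},
    {"dp":[0.048,-0.712,-0.37],"delta_rot":[0.081,0.166,0.022]},
  ],
)

```text
time_s: 1.53
tool_pos: [0.5044, -0.1143, 0.2208]
tool_rot: [[0.498, -0.086, -0.863], [-0.044, -0.996, 0.074], [-0.866, 0.002, -0.5]]
contact_force: [0.4, -0.7, -0.4]
gripper_width: 1.0
```

```bash
python3 t.py .47 .182 .08 40 -99.5
```

```text
t 1.53 p [ 0.5044 -0.1143  0.2208] q [ 30.   3. -21. 129.  -3.  18. -83.] F [ 0.4 -0.7 -0.4] w 1.0
dp [ 0.2292 -0.7312  0.3047] rot [0.0211 0.0556 0.0141] rows 7.9
```

```bash
python3 t.py .472 .182 .085 15 -99.5
```

```text
t 1.53 p [ 0.5044 -0.1143  0.2208] q [ 30.   3. -21. 129.  -3.  18. -83.] F [ 0.4 -0.7 -0.4] w 1.0
dp [ 0.2209 -0.7316  0.2941] rot [ 0.0237 -0.0832  0.0093] rows 7.9
```

Request:
servo_tool(
  motion=[
    {"dp":[0.11,-0.36,0.147],"delta_rot":[0.024,-0.083,0.009]},
    {"dp":[0.11,-0.36,0.147],"delta_rot":[0.024,-0.083,0.009]},
    {"dp":[0.11,-0.36,0.147],"delta_rot":[0.024,-0.083,0.009]},
    {"dp":[0.11,-0.36,0.147],"delta_rot":[0.024,-0.083,0.009]},
    {"dp":[0.22,-0.73,0.294],"delta_rot":[0.024,-0.083,0.009]},
    {"dp":[0.22,-0.73,0.294],"delta_rot":[0.024,-0.083,0.009]},
    {"dp":[0.22,-0.73,0.294],"delta_rot":[0.024,-0.083,0.009]},
    {"dp":[0.22,-0.73,0.294],"delta_rot":[0.024,-0.083,0.009]},
  ],
)

```text
time_s: 2.2
tool_pos: [0.4743, 0.1469, 0.0996]
tool_rot: [[0.249, -0.155, -0.956], [-0.036, -0.988, 0.151], [-0.968, -0.003, -0.252]]
contact_force: [-1.1, -0.0, -1.4]
gripper_width: 0.997
```

```bash
python3 t.py .474 .182 .06 15 -99.5; python3 -c "
from h import *
a=snap('wrist','w1.png')
P=[[.466,.183,.014],[.4877,.1794,.014],[.588,.163,.014]]
print(proj(a,P).round())"
```

```text
t 2.2 p [0.4743 0.1469 0.0996] q [ -16.   17.  -13.  128.   29.   27. -152.] F [-1.1 -0.  -1.4] w 0.997
dp [ 0.0924 -0.0862  0.0388] rot [0.003  0.0023 0.0018] rows 1.3
[[268. 295.]
 [267. 265.]
 [267. 121.]]
```

View pics/w1.png

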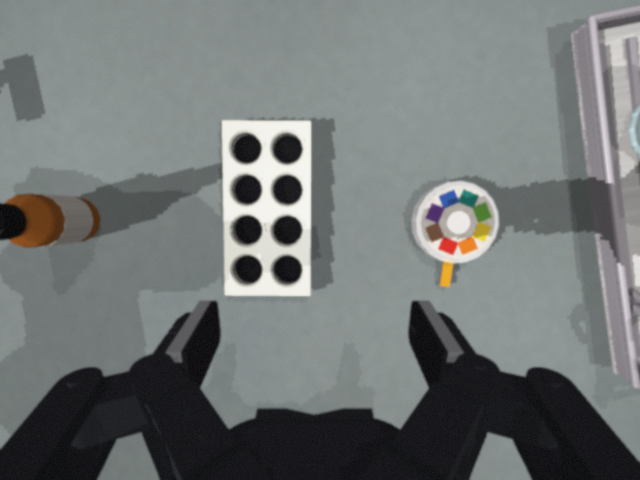

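The wrist view shows the plate straight ahead (its near end at row 295, as predicted) and the calibration agrees. Joint 7 is at its range end, so I flip the tool half a turn about x.

Request:
servo_tool(
  motion=[
    {"dp":[-0.05,0,0],"delta_rot":[-0.31,0,0]},
    {"dp":[-0.05,0,0],"delta_rot":[-0.31,0,0]},
    {"dp":[-0.05,0,0],"delta_rot":[-0.31,0,0]},
    {"dp":[-0.05,0,0],"delta_rot":[-0.31,0,0]},
    {"dp":[-0.05,0,0],"delta_rot":[-0.31,0,0]},
    {"dp":[-0.05,0,0],"delta_rot":[-0.31,0,0]},
    {"dp":[-0.05,0,0],"delta_rot":[-0.31,0,0]},
    {"dp":[-0.05,0,0],"delta_rot":[-0.31,0,0]},
  ],
)

```text
time_s: 2.92
tool_pos: [0.4714, 0.1409, 0.1211]
tool_rot: [[0.252, 0.698, -0.671], [-0.041, -0.685, -0.728], [-0.967, 0.211, -0.143]]
contact_force: [-0.1, -0.5, 0.3]
gripper_width: 1.001
```

Request:
servo_tool(
  motion=[
    {"dp":[0,0,0],"delta_rot":[-0.31,0,0]},
    {"dp":[0,0,0],"delta_rot":[-0.31,0,0]},
    {"dp":[0,0,0],"delta_rot":[-0.31,0,0]},
    {"dp":[0,0,0],"delta_rot":[-0.31,0,0]},
    {"dp":[0,0,0],"delta_rot":[-0.31,0,0]},
    {"dp":[0,0,0],"delta_rot":[-0.31,0,0]},
    {"dp":[0,0,0],"delta_rot":[-0.31,0,0]},
    {"dp":[0,0,0],"delta_rot":[-0.31,0,0]},
  ],
)

```text
time_s: 3.58
tool_pos: [0.4715, 0.1408, 0.1211]
tool_rot: [[0.252, 0.947, 0.2], [-0.042, 0.217, -0.975], [-0.967, 0.237, 0.094]]
contact_force: [-0.6, 0.1, -0.3]
gripper_width: 0.999
```

Request:
servo_tool(
  motion=[
    {"dp":[0,0,0],"delta_rot":[-0.31,0,0]},
    {"dp":[0,0,0],"delta_rot":[-0.31,0,0]},
    {"dp":[0,0,0],"delta_rot":[-0.31,0,0]},
    {"dp":[0,0,0],"delta_rot":[-0.31,0,0]},
    {"dp":[0,0,0],"delta_rot":[-0.31,0,0]},
    {"dp":[0,0,0],"delta_rot":[-0.31,0,0]},
    {"dp":[0,0,0],"delta_rot":[-0.31,0,0]},
    {"dp":[0,0,0],"delta_rot":[-0.31,0,0]},
  ],
)

```text
time_s: 4.25
tool_pos: [0.4715, 0.1407, 0.1211]
tool_rot: [[0.252, 0.367, 0.895], [-0.042, 0.929, -0.369], [-0.967, 0.056, 0.249]]
contact_force: [0.3, 0.3, -0.9]
gripper_width: 0.999
```

```bash
python3 t.py .474 .182 .06 -15 80.5
```

```text
t 4.25 p [0.4715 0.1407 0.1211] q [ 15.  21. -49. 126.  45.  37.   2.] F [ 0.3  0.3 -0.9] w 0.999
dp [ 0.1449  0.0896 -0.0706] rot [-0.0693 -0.0012 -0.    ] rows 1.8
```

Request:
servo_tool(
  motion=[
    {"dp":[0.145,0.09,-0.07],"delta_rot":[-0.069,-0.001,0]},
    {"dp":[0.145,0.09,-0.07],"delta_rot":[-0.069,-0.001,0]},
    {"dp":[0.145,0.09,-0.07],"delta_rot":[-0.069,-0.001,0]},
    {"dp":[0.145,0.09,-0.07],"delta_rot":[-0.069,-0.001,0]},
  ],
)

```text
time_s: 4.58
tool_pos: [0.4734, 0.1831, 0.0588]
tool_rot: [[0.252, 0.17, 0.953], [-0.042, 0.985, -0.165], [-0.967, 0.001, 0.255]]
contact_force: [0.0, 0.5, -0.4]
gripper_width: 1.006
```

```bash
python3 t.py .4877 .1794 .0135 -15 80.5
```

```text
t 4.58 p [0.4734 0.1831 0.0588] q [  4.  29. -44. 126.  58.  36.  -4.] F [ 0.   0.5 -0.4] w 1.006
dp [ 0.119  -0.0033  0.0067] rot [-0.0016 -0.0012 -0.    ] rows 1.1
```

Request:
servo_tool(
  motion=[
    {"dp":[0.119,-0.003,0.007],"delta_rot":[-0.002,-0.001,0]},
    {"dp":[0.119,-0.003,0.007],"delta_rot":[-0.002,-0.001,0]},
    {"dp":[0.119,-0.003,0.007],"delta_rot":[-0.002,-0.001,0]},
    {"dp":[0.119,-0.003,0.007],"delta_rot":[-0.002,-0.001,0]},
  ],
)

```text
time_s: 4.92
tool_pos: [0.4888, 0.1793, 0.0156]
tool_rot: [[0.258, 0.165, 0.952], [-0.042, 0.986, -0.159], [-0.965, 0.001, 0.261]]
contact_force: [-0.7, 0.2, 0.6]
gripper_width: 1.001
```

```bash
python3 t.py .4877 .1794 .0135 -15 80.5; python3 -c "
from h import *
a=snap('wrist');b=snap('scene')
P=[[.466,.183,.014],[.4877,.1794,.014]]
q=proj(b,P);print(proj(a,P).round(),q)
x,y=q[1].astype(int)
v=np.hstack([a['img'],cv2.resize(b['img'][y-40:y+40,x-40:x+40],(480,480))]);v=cv2.resize(v,None,fx=.7,fy=.7)
cv2.imwrite('pics/w2.png',v[:,:,::-1])"
```

```text
t 4.92 p [0.4888 0.1793 0.0156] q [  1.  34. -39. 126.  67.  33. -11.] F [-0.7  0.2  0.6] w 1.001
dp [ 0.0045 -0.0002 -0.0041] rot [-0.      0.0008 -0.0003] rows 0.1
[[313. 271.]
 [313. 308.]] [[399.17778172 267.8965675 ]
 [395.36494494 275.93335556]]
```

View pics/w2.png

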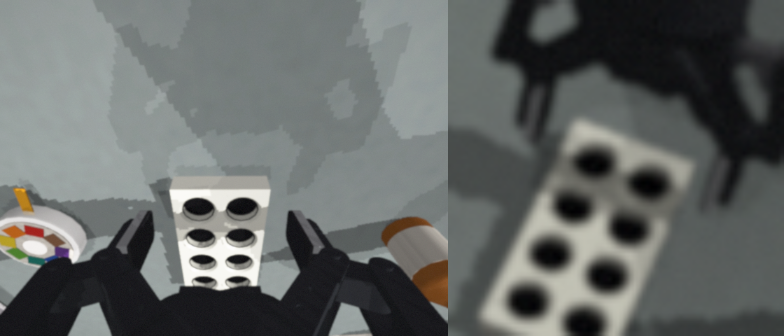

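The fingers straddle the near end of the plate and are centred, with no contact. I lower 2 mm more and close.

Request:
servo_tool(
  motion=[
    {"dp":[0.005,0,-0.004],"delta_rot":[0,0,0]},
    {"dp":[0.005,0,-0.004],"delta_rot":[0,0,0]},
    {"dp":[0.005,0,-0.004],"delta_rot":[0,0,0]},
    {"dp":[0.005,0,-0.004],"delta_rot":[0,0,0]},
    {"dp":[0.005,0,-0.004],"delta_rot":[0,0,0]},
    {"dp":[0.005,0,-0.004],"delta_rot":[0,0,0]},
    {"dp":[0.005,0,-0.004],"delta_rot":[0,0,0]},
    {"dp":[0.005,0,-0.004],"delta_rot":[0,0,0]},
  ],
  grip=1,
)

```text
time_s: 5.68
tool_pos: [0.4875, 0.18, 0.0138]
tool_rot: [[0.259, 0.163, 0.952], [-0.043, 0.987, -0.158], [-0.965, -0.0, 0.263]]
contact_force: [-6.0, -2.4, 13.5]
gripper_width: 0.694
```

```bash
python3 t.py .4835 .18 .06 -15 80.5
```

```text
t 5.68 p [0.4875 0.18   0.0138] q [  0.  34. -38. 126.  68.  33. -11.] F [-6.  -2.4 13.5] w 0.694
dp [-0.1141 -0.0017  0.0209] rot [ 0.0006  0.0013 -0.0001] rows 1.1
```

Request:
servo_tool(
  motion=[
    {"dp":[-0.12,0,0.02],"delta_rot":[0,0,0]},
    {"dp":[-0.12,0,0.02],"delta_rot":[0,0,0]},
    {"dp":[-0.35,0,0.08],"delta_rot":[0,0,0]},
    {"dp":[-0.35,0,0.08],"delta_rot":[0,0,0]},
    {"dp":[-0.35,0,0.08],"delta_rot":[0,0,0]},
    {"dp":[-0.35,0,0.08],"delta_rot":[0,0,0]},
  ],
)

```text
time_s: 6.18
tool_pos: [0.4838, 0.182, 0.1595]
tool_rot: [[0.264, 0.164, 0.95], [-0.04, 0.986, -0.159], [-0.964, 0.004, 0.267]]
contact_force: [0.2, 0.2, -2.8]
gripper_width: 0.69
```

```bash
python3 t.py .51 -.03 .27 15 91; python3 -c "
from h import *
a=snap('scene','s3.png');b=snap('wrist')
v=np.hstack([a['img'],b['img']]);v=cv2.resize(v,None,fx=.62,fy=.62);cv2.imwrite('pics/s3.png',v[:,:,::-1])"
```

```text
t 6.18 p [0.4838 0.182  0.1595] q [ 14.  20. -53. 121.  42.  43.  14.] F [ 0.2  0.2 -2.8] w 0.69
dp [-0.2275 -0.511   0.2203] rot [-0.0586  0.1692 -0.0009] rows 5.8
```

View pics/s3.png

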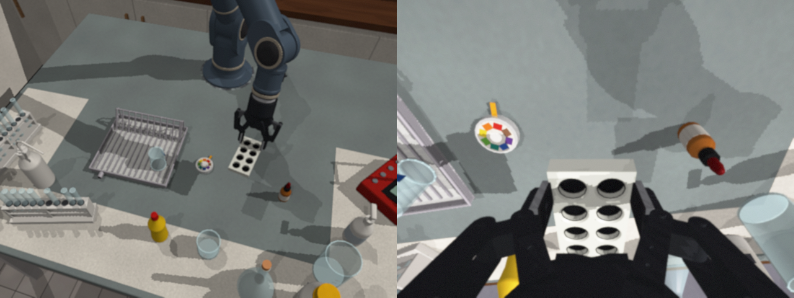

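The plate is held horizontally at its near end and looks unslipped. Next I transit while pitching.

Request:
servo_tool(
  motion=[
    {"dp":[-0.228,-0.511,0.22],"delta_rot":[-0.059,0.169,0]},
    {"dp":[-0.228,-0.511,0.22],"delta_rot":[-0.059,0.169,0]},
    {"dp":[-0.228,-0.511,0.22],"delta_rot":[-0.059,0.169,0]},
    {"dp":[-0.228,-0.511,0.22],"delta_rot":[-0.059,0.169,0]},
    {"dp":[-0.228,-0.511,0.22],"delta_rot":[-0.059,0.169,0]},
    {"dp":[-0.228,-0.511,0.22],"delta_rot":[-0.059,0.169,0]},
    {"dp":[-0.228,-0.511,0.22],"delta_rot":[-0.059,0.169,0]},
    {"dp":[-0.228,-0.511,0.22],"delta_rot":[-0.059,0.169,0]},
  ],
)

```text
time_s: 6.95
tool_pos: [0.5106, -0.0369, 0.2647]
tool_rot: [[-0.267, -0.009, 0.964], [-0.003, 1.0, 0.009], [-0.964, -0.001, -0.267]]
contact_force: [-0.2, 0.7, -2.5]
gripper_width: 0.691
```

```bash
python3 t.py .46 -.245 .22 45 91
```

```text
t 6.95 p [ 0.5106 -0.0369  0.2647] q [ 42.  30. -59.  96.  21.  84.  68.] F [-0.2  0.7 -2.5] w 0.691
dp [ 0.1433 -0.5189 -0.0965] rot [-0.0024  0.1639 -0.0011] rows 5.2
```

Request:
servo_tool(
  motion=[
    {"dp":[0.143,-0.519,-0.097],"delta_rot":[-0.002,0.164,0]},
    {"dp":[0.143,-0.519,-0.097],"delta_rot":[-0.002,0.164,0]},
    {"dp":[0.143,-0.519,-0.097],"delta_rot":[-0.002,0.164,0]},
    {"dp":[0.143,-0.519,-0.097],"delta_rot":[-0.002,0.164,0]},
    {"dp":[0.143,-0.519,-0.097],"delta_rot":[-0.002,0.164,0]},
    {"dp":[0.143,-0.519,-0.097],"delta_rot":[-0.002,0.164,0]},
    {"dp":[0.143,-0.519,-0.097],"delta_rot":[-0.002,0.164,0]},
  ],
)

```text
time_s: 7.53
tool_pos: [0.4585, -0.2428, 0.2171]
tool_rot: [[-0.711, -0.019, 0.703], [-0.012, 1.0, 0.015], [-0.703, 0.003, -0.711]]
contact_force: [-0.6, 0.2, -2.4]
gripper_width: 0.693
```

```bash
cat > c.py <<'E'
from h import *
import sys
a=snap('top');b=snap('scene')
v=np.hstack([cv2.resize(a['img'][160:320,340:500],(480,480),interpolation=2)[:, :400],cv2.resize(b['img'][120:320,130:330],(480,480),interpolation=2)[:,:400]])
cv2.imwrite('pics/'+sys.argv[1],v[:,:,::-1])
E
python3 t.py .41 -.245 .13 45 91; python3 c.py r1.png
```

```text
t 7.53 p [ 0.4585 -0.2428  0.2171] q [ 45.  45. -48.  86.  29. 110.  82.] F [-0.6  0.2 -2.4] w 0.693
dp [ 0.2394 -0.0038  0.0694] rot [ 0.0009 -0.0016 -0.0002] rows 2.4
```

View pics/r1.png

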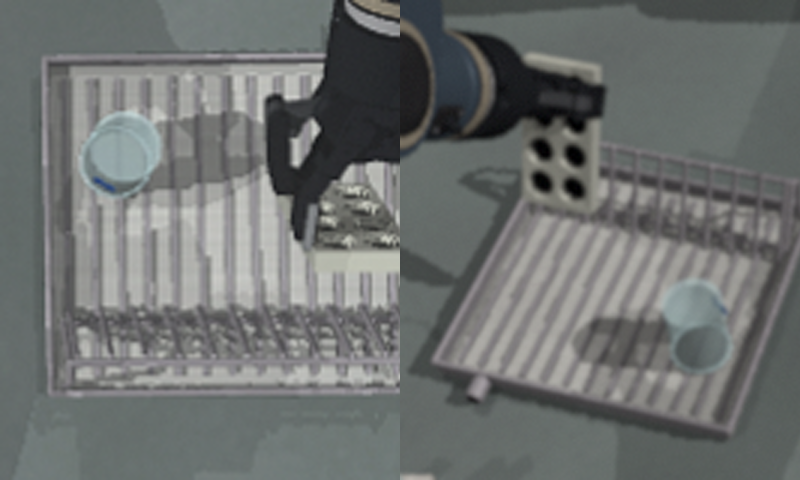

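```bash
python3 t.py .412 -.245 .113 45 91
```

```text
t 7.63 p [ 0.46   -0.2383  0.2197] q [ 45.  44. -49.  86.  29. 110.  82.] F [ 0.6  0.3 -2.1] w 0.69
dp [ 0.2737 -0.0152  0.1036] rot [ 0.0032 -0.0002  0.0006] rows 2.8
```

Request:
servo_tool(
  motion=[
    {"dp":[0.1,-0.01,0.04],"delta_rot":[0.003,0,0]},
    {"dp":[0.15,-0.015,0.06],"delta_rot":[0.003,0,0]},
    {"dp":[0.2,-0.015,0.08],"delta_rot":[0.003,0,0]},
    {"dp":[0.24,-0.015,0.09],"delta_rot":[0.003,0,0]},
    {"dp":[0.274,-0.015,0.104],"delta_rot":[0.003,0,0]},
    {"dp":[0.274,-0.015,0.104],"delta_rot":[0.003,0,0]},
    {"dp":[0.274,-0.015,0.104],"delta_rot":[0.003,0,0]},
    {"dp":[0.274,-0.015,0.104],"delta_rot":[0.003,0,0]},
  ],
)

```text
time_s: 8.3
tool_pos: [0.4138, -0.2454, 0.1152]
tool_rot: [[-0.704, -0.019, 0.71], [-0.015, 1.0, 0.012], [-0.71, -0.003, -0.705]]
contact_force: [0.1, 0.6, -1.0]
gripper_width: 0.693
```

```bash
python3 t.py .398 -.245 .1085 45 91;python3 c.py r2.png
```

```text
t 8.3 p [ 0.4138 -0.2454  0.1152] q [ 48.  48. -47.  96.  32.  98.  79.] F [ 0.1  0.6 -1. ] w 0.693
dp [ 0.0398  0.0018 -0.0162] rot [-0.0002  0.0012  0.001 ] rows 0.4
```

View pics/r2.png

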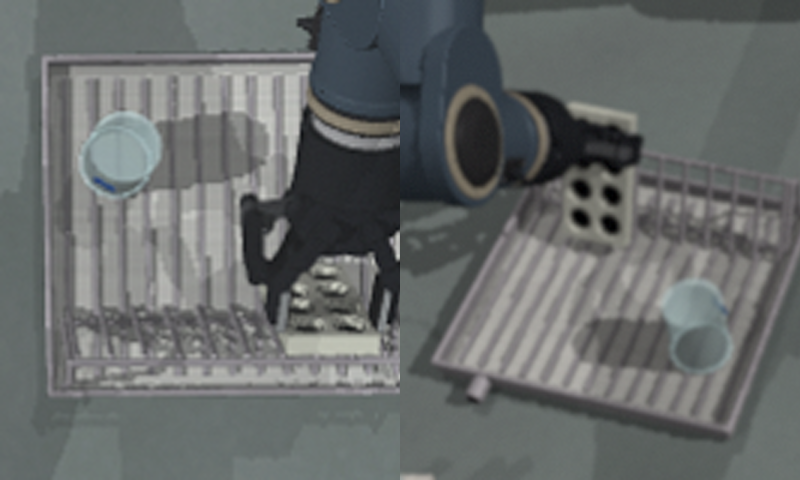

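The plate hangs just in front of the wires in the free bay, about 60° tilted with wells out. I approach slowly until contact.

Request:
servo_tool(
  motion=[
    {"dp":[0.015,0,-0.006],"delta_rot":[0,0,0]},
    {"dp":[0.025,0,-0.01],"delta_rot":[0,0,0]},
    {"dp":[0.04,0,-0.016],"delta_rot":[0,0,0]},
    {"dp":[0.04,0,-0.016],"delta_rot":[0,0,0]},
    {"dp":[0.04,0,-0.016],"delta_rot":[0,0,0]},
    {"dp":[0.04,0,-0.016],"delta_rot":[0,0,0]},
  ],
)

```text
time_s: 8.9
tool_pos: [0.3967, -0.2465, 0.1077]
tool_rot: [[-0.706, -0.018, 0.708], [-0.014, 1.0, 0.011], [-0.708, -0.002, -0.706]]
contact_force: [1.3, -0.7, -1.3]
gripper_width: 0.689
```

```bash
python3 t.py .393 -.245 .1075 45 91
```

```text
t 8.9 p [ 0.3967 -0.2465  0.1077] q [ 49.  48. -47.  98.  33.  97.  78.] F [ 1.3 -0.7 -1.3] w 0.689
dp [ 0.0067  0.004  -0.0062] rot [-0.0005  0.0004  0.0006] rows 0.1
```

Request:
servo_tool(
  motion=[
    {"dp":[0.0035,0,-0.0035],"delta_rot":[0,0,0]},
    {"dp":[0.007,0,-0.007],"delta_rot":[0,0,0]},
    {"dp":[0.007,0,-0.007],"delta_rot":[0,0,0]},
    {"dp":[0.007,0,-0.007],"delta_rot":[0,0,0]},
  ],
)

```text
time_s: 9.23
tool_pos: [0.3948, -0.2465, 0.1074]
tool_rot: [[-0.702, -0.018, 0.712], [-0.015, 1.0, 0.011], [-0.712, -0.003, -0.702]]
contact_force: [5.3, -0.0, -2.3]
gripper_width: 0.695
```

```bash
python3 t.py .390 -.245 .1065 45 91
```

```text
t 9.23 p [ 0.3948 -0.2465  0.1074] q [ 49.  48. -47.  99.  33.  96.  78.] F [ 5.3 -0.  -2.3] w 0.695
dp [ 0.01    0.0041 -0.0069] rot [-0.0005  0.0023  0.0008] rows 0.1
```

Request:
servo_tool(
  motion=[
    {"dp":[0.001,0,0.003],"delta_rot":[0,0,0]},
    {"dp":[0.002,0,0.006],"delta_rot":[0,0,0]},
    {"dp":[0.002,0,0.006],"delta_rot":[0,0,0]},
    {"dp":[0.002,0,0.006],"delta_rot":[0,0,0]},
  ],
)

```text
time_s: 9.57
tool_pos: [0.3951, -0.2465, 0.1069]
tool_rot: [[-0.705, -0.018, 0.709], [-0.015, 1.0, 0.01], [-0.709, -0.004, -0.705]]
contact_force: [4.6, 0.5, 5.5]
gripper_width: 0.69
```

Request:
servo_tool(
  motion=[
    {"dp":[0,0,0],"delta_rot":[0,0,0]},
    {"dp":[0,0,0],"delta_rot":[0,0,0]},
    {"dp":[0,0,0],"delta_rot":[0,0,0]},
    {"dp":[0,0,0],"delta_rot":[0,0,0]},
    {"dp":[-0.03,0,0],"delta_rot":[0,0,0]},
    {"dp":[-0.08,0,0],"delta_rot":[0,0,0]},
    {"dp":[-0.16,0,0],"delta_rot":[0,0,0]},
    {"dp":[-0.25,0,0],"delta_rot":[0,0,0]},
  ],
  grip=-1,
)

```text
time_s: 10.23
tool_pos: [0.4644, -0.2454, 0.177]
tool_rot: [[-0.708, -0.017, 0.706], [-0.013, 1.0, 0.011], [-0.706, -0.002, -0.708]]
contact_force: [1.5, 1.2, -0.6]
gripper_width: 0.997
```

```bash
python3 t.py .395 -.245 .25 45 91;python3 c.py r3.png
```

```text
t 10.23 p [ 0.4644 -0.2454  0.177 ] q [ 45.  48. -47.  87.  30. 107.  81.] F [ 1.5  1.2 -0.6] w 0.997
dp [-0.0061  0.0037 -0.2518] rot [-0.0004 -0.0005  0.0004] rows 2.4
```

View pics/r3.png

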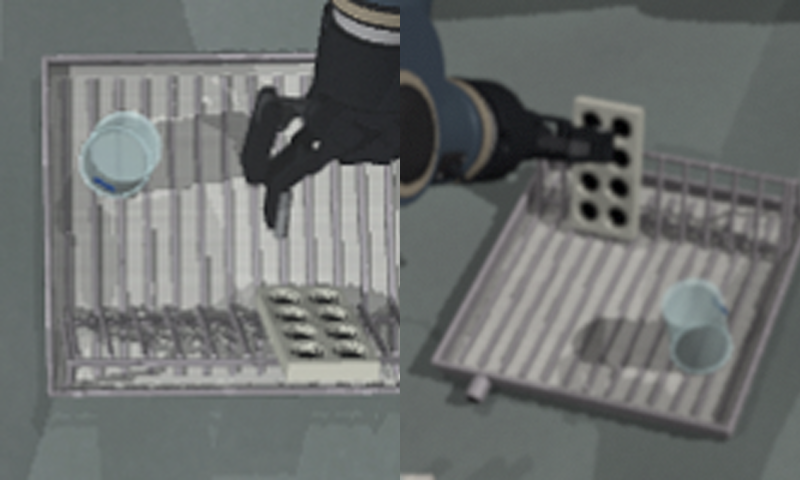

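The plate leans on the wires in the free bay, wells out, standing on its end, and the beaker has not moved. Next I go up and over, and behind its upper end, with the fingers shut.

Request:
servo_tool(
  motion=[
    {"dp":[-0.12,0,-0.09],"delta_rot":[0,0,0]},
    {"dp":[-0.12,0,-0.09],"delta_rot":[0,0,0]},
    {"dp":[-0.12,0,-0.09],"delta_rot":[0,-0.05,0]},
    {"dp":[-0.12,0,-0.14],"delta_rot":[0,-0.25,0]},
    {"dp":[-0.12,0,-0.2],"delta_rot":[0,-0.25,0]},
    {"dp":[-0.12,0,-0.25],"delta_rot":[0,-0.25,0]},
    {"dp":[-0.12,0,-0.25],"delta_rot":[0,-0.25,0]},
    {"dp":[-0.12,0,-0.25],"delta_rot":[0,-0.25,0]},
  ],
  grip=1,
)

```text
time_s: 11.0
tool_pos: [0.4281, -0.2454, 0.2823]
tool_rot: [[-0.027, -0.018, 0.999], [-0.007, 1.0, 0.018], [-1.0, -0.007, -0.027]]
contact_force: [-0.5, 0.8, 0.6]
gripper_width: 0.003
```

```bash
python3 t.py .345 -.246 .19 0 91
```

```text
t 11.0 p [ 0.4281 -0.2454  0.2823] q [ 76.  18. -63. 106.  18.  69.  99.] F [-0.5  0.8  0.6] w 0.003
dp [ 0.2362  0.0038 -0.2015] rot [ 0.0001 -0.0085  0.0021] rows 3.0
```

Request:
servo_tool(
  motion=[
    {"dp":[0.06,0.002,-0.07],"delta_rot":[0,-0.008,0]},
    {"dp":[0.12,0.004,-0.14],"delta_rot":[0,-0.008,0]},
    {"dp":[0.18,0.004,-0.2],"delta_rot":[0,-0.008,0]},
    {"dp":[0.236,0.004,-0.2],"delta_rot":[0,-0.008,0]},
    {"dp":[0.236,0.004,-0.2],"delta_rot":[0,-0.008,0]},
    {"dp":[0.236,0.004,-0.2],"delta_rot":[0,-0.008,0]},
    {"dp":[0.236,0.004,-0.2],"delta_rot":[0,-0.008,0]},
  ],
)

```text
time_s: 11.58
tool_pos: [0.3463, -0.2456, 0.1905]
tool_rot: [[-0.006, -0.019, 1.0], [-0.004, 1.0, 0.019], [-1.0, -0.003, -0.006]]
contact_force: [1.1, -0.9, -0.5]
gripper_width: 0.002
```

```bash
python3 t.py .345 -.246 .108 0 91
```

```text
t 11.58 p [ 0.3463 -0.2456  0.1905] q [ 84.  16. -63. 121.  18.  54. 103.] F [ 1.1 -0.9 -0.5] w 0.002
dp [ 2.063e-01 -2.000e-04 -2.000e-03] rot [ 0.0005 -0.002   0.0011] rows 2.0
```

Request:
servo_tool(
  motion=[
    {"dp":[0.07,0,-0.003],"delta_rot":[0,-0.002,0]},
    {"dp":[0.14,0,-0.003],"delta_rot":[0,-0.002,0]},
    {"dp":[0.206,0,-0.003],"delta_rot":[0,-0.002,0]},
    {"dp":[0.206,0,-0.003],"delta_rot":[0,-0.002,0]},
    {"dp":[0.206,0,-0.003],"delta_rot":[0,-0.002,0]},
    {"dp":[0.206,0,-0.003],"delta_rot":[0,-0.002,0]},
  ],
)

```text
time_s: 12.08
tool_pos: [0.3447, -0.2461, 0.1085]
tool_rot: [[0.001, -0.019, 1.0], [-0.004, 1.0, 0.019], [-1.0, -0.004, 0.001]]
contact_force: [0.3, 0.2, 0.2]
gripper_width: -0.004
```

```bash
python3 t.py .36 -.246 .108 0 91;python3 c.py r4.png
```

```text
t 12.08 p [ 0.3447 -0.2461  0.1085] q [ 76.  23. -56. 126.  28.  44.  93.] F [0.3 0.2 0.2] w -0.004
dp [ 0.0013 -0.0004  0.0382] rot [0.0005 0.0002 0.0013] rows 0.4
```

View pics/r4.png

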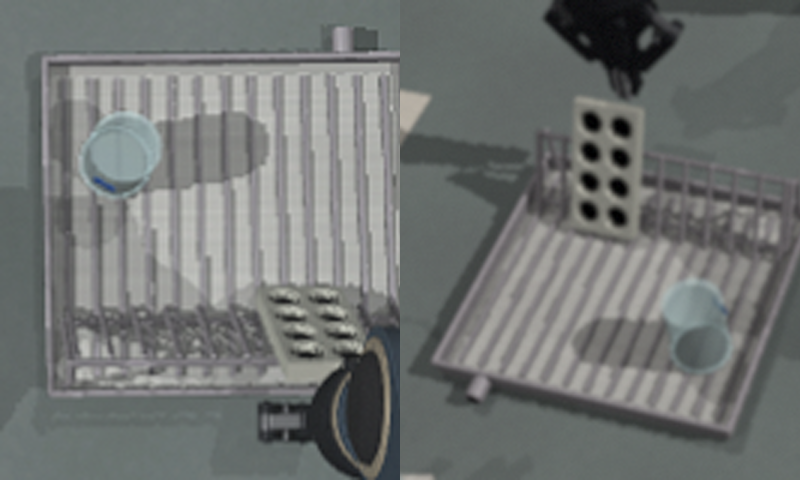

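Request:
servo_tool(
  motion=[
    {"dp":[0,0,0.02],"delta_rot":[0,0,0]},
    {"dp":[0,0,0.038],"delta_rot":[0,0,0]},
    {"dp":[-0.003,0,0.05],"delta_rot":[0,0,0]},
    {"dp":[-0.009,0,0.065],"delta_rot":[0,0,0]},
    {"dp":[-0.015,0,0.08],"delta_rot":[0,0,0]},
    {"dp":[-0.02,0,0.095],"delta_rot":[0,0,0]},
    {"dp":[-0.02,0,0.095],"delta_rot":[0,0,0]},
    {"dp":[-0.02,0,0.095],"delta_rot":[0,0,0]},
  ],
)

```text
time_s: 12.85
tool_pos: [0.381, -0.245, 0.1147]
tool_rot: [[-0.002, -0.018, 1.0], [-0.002, 1.0, 0.018], [-1.0, -0.002, -0.002]]
contact_force: [-0.7, -0.7, -0.7]
gripper_width: -0.0
```

```bash
python3 t.py .423 -.246 .12 0 91;python3 c.py r5.png
```

```text
t 12.85 p [ 0.381  -0.245   0.1147] q [ 72.  25. -55. 122.  29.  47.  90.] F [-0.7 -0.7 -0.7] w -0.0
dp [-0.0135 -0.0046  0.1049] rot [ 0.0003 -0.0007  0.0007] rows 1.0
```

View pics/r5.png

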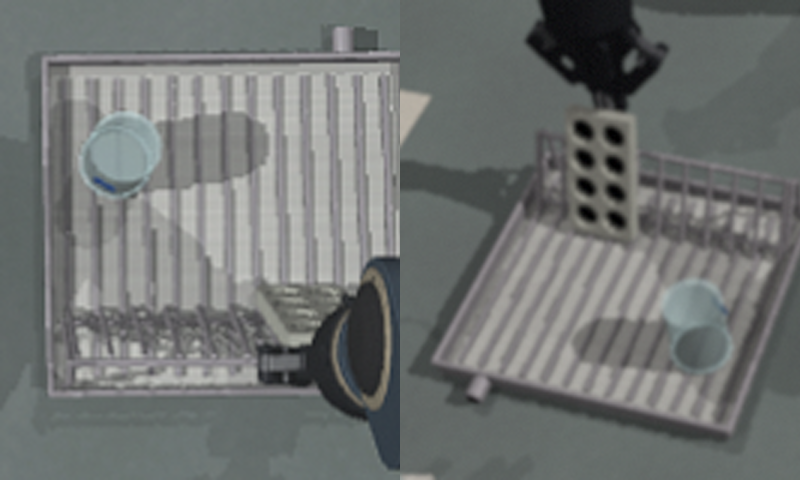

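The plate is rotating upright about its foot, which has stayed at the wires. I keep pushing slowly.

Request:
servo_tool(
  motion=[
    {"dp":[-0.003,0,0.011],"delta_rot":[0,0,0]},
    {"dp":[-0.006,0,0.022],"delta_rot":[0,0,0]},
    {"dp":[-0.008,0,0.033],"delta_rot":[0,0,0]},
    {"dp":[-0.01,0,0.044],"delta_rot":[0,0,0]},
    {"dp":[-0.01,0,0.055],"delta_rot":[0,0,0]},
    {"dp":[-0.01,0,0.066],"delta_rot":[0,0,0]},
    {"dp":[-0.01,0,0.077],"delta_rot":[0,0,0]},
    {"dp":[-0.01,0,0.088],"delta_rot":[0,0,0]},
  ],
)

```text
time_s: 13.62
tool_pos: [0.4163, -0.2445, 0.1185]
tool_rot: [[-0.002, -0.018, 1.0], [-0.002, 1.0, 0.018], [-1.0, -0.002, -0.002]]
contact_force: [-0.1, 0.3, -0.3]
gripper_width: -0.003
```

Request:
servo_tool(
  motion=[
    {"dp":[0,0,0.01],"delta_rot":[0,0,0]},
    {"dp":[0,0,0.02],"delta_rot":[0,0,0]},
    {"dp":[0,0,0.03],"delta_rot":[0,0,0]},
    {"dp":[0,0,0.04],"delta_rot":[0,0,0]},
    {"dp":[0,0,0.05],"delta_rot":[0,0,0]},
    {"dp":[0,0,0.06],"delta_rot":[0,0,0]},
    {"dp":[0,0,0.07],"delta_rot":[0,0,0]},
    {"dp":[0,0,0.08],"delta_rot":[0,0,0]},
  ],
)

```text
time_s: 14.28
tool_pos: [0.4482, -0.2439, 0.1184]
tool_rot: [[-0.002, -0.018, 1.0], [-0.002, 1.0, 0.018], [-1.0, -0.002, -0.002]]
contact_force: [0.6, 0.3, 0.1]
gripper_width: 0.001
```

```bash
python3 t.py .40 -.246 .26 0 91; python3 - <<'E'
from h import *
for n in('top','scene'):
    s=snap(n);im=s['img'].astype(int);cv2.imwrite(f'pics/f_{n}.png',s['img'][:,:,::-1])
    m=((im.min(2)>175)&(im.max(2)-im.min(2)<25)).astype(np.uint8)
    b=[r for r in (cv2.minAreaRect(c) for c in cv2.findContours(m,0,2)[0] if cv2.contourArea(c)>200)]
    for q in b:
        P=onplane(s,cv2.boxPoints(q),.025)
        if .35<P[:,0].mean()<.65 and -.34<P[:,1].mean()<-.05: print(n,P.mean(0).round(3),np.linalg.norm(np.diff(P,axis=0),axis=1).round(3),np.round(q[2]))
E
```

```text
t 14.28 p [ 0.4482 -0.2439  0.1184] q [ 65.  30. -53. 115.  31.  51.  86.] F [0.6 0.3 0.1] w 0.001
dp [-0.3536 -0.0039 -0.1213] rot [ 0.0001 -0.0008  0.0008] rows 3.6
top [ 0.536 -0.25   0.025] [0.064 0.108 0.064] 90.0
```

Request:
servo_tool(
  motion=[
    {"dp":[-0.1,0,0],"delta_rot":[0,0,0]},
    {"dp":[-0.2,0,0],"delta_rot":[0,0,0]},
    {"dp":[-0.3,0,0],"delta_rot":[0,0,0]},
    {"dp":[-0.35,-0.2,0],"delta_rot":[0,0,0]},
    {"dp":[-0.35,-0.3,0],"delta_rot":[0,0,0]},
    {"dp":[-0.35,-0.4,0],"delta_rot":[0,0,0]},
    {"dp":[-0.35,-0.4,0],"delta_rot":[0,0,0]},
    {"dp":[-0.35,-0.4,0],"delta_rot":[0,0,0]},
  ],
)

```text
time_s: 15.05
tool_pos: [0.4484, -0.4133, 0.258]
tool_rot: [[-0.003, -0.005, 1.0], [-0.005, 1.0, 0.005], [-1.0, -0.005, -0.003]]
contact_force: [-0.7, -1.1, -0.0]
gripper_width: -0.005
```

```bash
python3 c.py r6.png;  python3 - <<'E'
from h import *
print(monitor.observe()['time_s'])
for n in('top','scene'):
    s=snap(n);im=s['img'].astype(int)
    m=((im.min(2)>175)&(im.max(2)-im.min(2)<25)).astype(np.uint8)
    for c in cv2.findContours(m,0,2)[0]:
        if cv2.contourArea(c)<200: continue
        q=cv2.minAreaRect(c);P=onplane(s,cv2.boxPoints(q),.025)
        if .35<P[:,0].mean()<.65 and -.34<P[:,1].mean()<-.05: print(n,P.mean(0).round(3),np.linalg.norm(np.diff(P,axis=0),axis=1).round(3),np.round(q[2]))
E
```

```text
15.15
top [ 0.495 -0.244  0.025] [0.062 0.08  0.062] 90.0
```

View pics/r6.png

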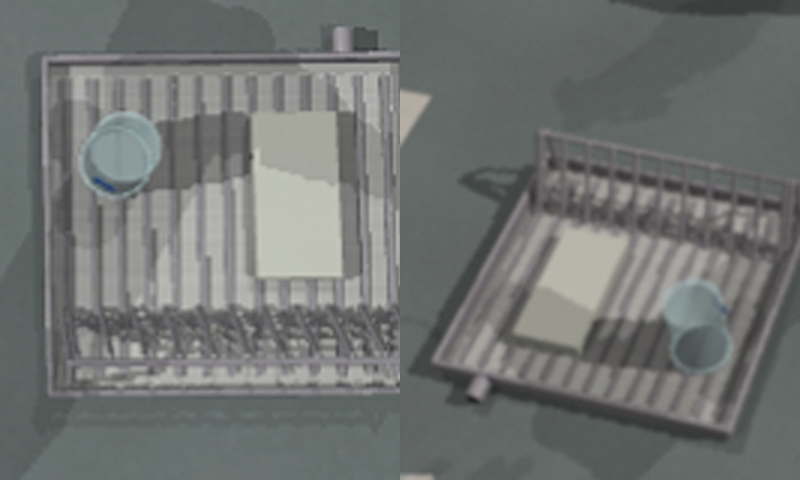

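The plate lies flat, plain face up, inside the free bay. The beaker is where it was. I do one numeric check, then hand in.

```bash
python3 - <<'E'
from h import *
a=snap('top');b=snap('scene')
for s,q in((a,np.array([[250,112],[336,112],[342,277],[258,277]])/3+[340,160]),(b,(np.array([[561,226],[630,234],[580,351],[515,338]])-[400,0])/2.4+[130,120])):
    P=onplane(s,q,.025);print(P.mean(0).round(3),np.linalg.norm(np.diff(np.r_[P,P[:1]],axis=0),axis=1).round(3))
for s,f in((a,'top.png'),(b,'scene.png')):
    o=cv2.imread('pics/'+f)[:,:,::-1]
    for n,p in(('beaker',[.535,-.106,.05]),('reel',[.497,.04,.01]),('dropper',[.545,.307,.05])):
        x,y=proj(s,p)[0].astype(int);d=cv2.absdiff(s['img'][y-22:y+22,x-22:x+22],np.ascontiguousarray(o[y-22:y+22,x-22:x+22]));print(n,d.mean().round(2),(d.max(2)>40).sum())
print(r.close_job())
E
```

```text
[ 0.514 -0.244  0.025] [0.064 0.123 0.061 0.123]
[ 0.518 -0.242  0.025] [0.067 0.133 0.061 0.128]
beaker 10.12 0
reel 0.83 0
dropper 0.83 0
beaker 8.08 0
reel 1.09 0
dropper 1.06 0
the job is handed in; nothing more can be done
None
```

The spot plate now lies flat on the ribs in the free bay, wells down, and the job is handed in. The clock read about 15 s of the 48 s allowed.

**What I did:** I gripped the plate by its near end and leaned it at 60° on the wires, wells out, with a short end on the ribs. After letting go, I pushed its upper end over from behind with the shut fingers, so it tipped off the slope and came down.

**Last checks:**
- **Plate position:** the plain face is up in both pictures. The centre came out at (0.514, −0.244) from the top camera and (0.518, −0.242) from the scene camera, about 4 mm apart. That is roughly x = −22, y = +50 mm of the rack, well inside the bay.
- **Plate size:** the top camera gave 123 × 61–64 mm, matching the plate lying flat. The scene camera read a little larger, up to 133 × 67 mm, from corners I picked by hand.
- **Other objects:** the beaker, reel and dropper bottle show no changed pixels against the first pictures. The beaker area is only slightly darker, which I put down to the arm's shadow.
- **Contact and clearance:** the highest force I read was about 15 N, when the fingertips touched the bench while gripping. The robot was well clear of everything at hand-in.

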